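Back to the missed crease: re-index a board creaser

ROBOT

A 6-joint arm with a two-finger parallel gripper is mounted at the origin on a cart in front of the work surface, level with it; the furniture and walls round the work are solid. World frame = base frame: x ahead of the robot, y to its left, z up, the work surface at z = 0. Lengths are in mm, angles in degrees, forces in N, time in s.
With the tool pointing down it reaches from about 300 to 850 mm from the base axis. Payload 4.2 kg.
Tool frame: the origin (TCP) lies midway between the tips of the shut fingers; the grasp point (between the pads) lies 19 mm behind it (pinch_z is the distance from the TCP to the grasp point, in mm); z points along the fingers, y is the line along which they close (so a half turn about z gives the same grasp; the last joint's range is limited). The gripper opens to 91 mm and grips with 3 to 60 N. Pads are 32 mm wide; open, the fingers measure 118 mm over their backs; the gripper's body (76 mm by 178 mm) begins 60 mm behind the grasp point.
Start: joints at [65.031, 18.312, 89.639, -0, 72.044, -1.146], TCP at [232.259, 526.022, 213.976] pointing down, gripper open.
Joint ranges: [-177.97, 177.97], [-48.28, 115.42], [12.27, 149.76], [-77.06, 257.06], [2.81, 150.46], [-146.56, 146.56]. Speed limits (degrees/s): [147.25, 147.25, 180, 180, 180, 180].

INTERFACE

Orientations are given as [roll, pitch, yaw] about the fixed x, y, z axes, in that order (R = Rz(yaw) Ry(pitch) Rx(roll)).
In Python, from workcell import * gives the robot as it stands.
- The arm moves only by the tool step_arm, never from a script. Its argument "steps" is a list of rows, each a list of 7 numbers: the turn, a rotation vector about the tool's x, y, z in degrees, then the shift along the tool's x, y, z in mm, then the opening, from 0 (shut) to 1 (fully open). In form: [[rx, ry, rz, x, y, z, hand], ...]. A call has exactly 8 rows; each row shifts and turns the commanded pose from where the row before left it, along the tool's axes as they then stand; what a row does not reach is not made up. A row lasts 1/8 s, in which the tool goes at most 62.5 mm and 10.7 degrees, less where a joint would pass 70% of its speed; a pose out of reach is approached as far as the arm can. A call is refused whole if a number of a shift passes 62.5 or a number of a turn 10.7, either way. A call with a gripper value outside its range is refused whole. The fingers move at their own pace and stop on an object; "force" is the grip in N (left out, the last holds). Time passes only in rows, so rows that do not move let the fingers close, or fill a call up. It gives the time, the measured TCP pose, the force, the opening and the grip force at its end, in the units of the state.
- state(): the state, without advancing time (a new reading comes with each control period).
- grab_frame(name): name is "scene" or "top" or "wrist"; returns a dict with "image" (480x640x3 uint8, blue, green, red), "fovy" (degrees; the focal length in pixels is half the picture's height over the tangent of half this angle, whatever the lens; pixels are square), "cx", "cy" (the principal point, pixels), "origin" and "rotation" of the camera in the world; the wrist camera has in their place "tool_from_camera" (4x4, takes a point from camera to tool coordinates, whose origin is the TCP and whose axes are the flange's). Camera axes: x right, y down, z forward; pixel columns grow to the right and rows downward; lengths in mm; the calibration is good to about 2 mm. A picture is of the moment at which its call begins: read the wrist's pose just before it. There is no depth.
- job_done(): hands the job in; it is judged then, once.
The state is a dict: "time_s": time; "qpos": joint angles; "qvel": joint speeds; "effort": joint torques, N m; "ee_pos": TCP position; "ee_rot": TCP orientation; "force": force on the tool from outside, world axes, zero at the start; "torque": the same for the moment, N m; "gripper_width": finger opening in mm; "gripper_force": force on a finger pad.
Only numpy, scipy, OpenCV 4.12 (cv2) and the standard library are available. Lean on these libraries where they do the work, as an engineer would, in place of code of your own. Each camera call takes 0.05 s, during which the arm holds its last target. There are 200 camera calls.

TASK

The creaser has fed its board past the third line, which was missed. Hold the red thumb pawl down and ease the spring-loaded carriage back to its home stop without letting it fly, then press the black index lever fully down and let it come up again, one click at a time, until the carriage stands exactly three clicks from home. Do not force the lever or the pawl, leave both released at the end, and leave the ink jar, roller, printing block and paint tube around the creaser where they are.

Things in the scene. Friction and masses are not known exactly. Their poses are not given: they have to be found in the camera images.
- creaser: Bench creaser, fixed: plywood bed, top 18 mm above the table, x -168 to +198, y -62 to +152 mm. Origin at table level; x = feed direction (roughly robot's right), y away from the robot, z up. Pale mount board on the far half under a steel bar at x = 95, y = 29 to 151, 71 mm high. Mechanism on the near half; lever bracket x = 78 to 112, y = -47 to -17, 84 mm high. Place and angle vary.
- carriage (a joint): Distance of the feed carriage (clamped board, red pointer at the white scale) from its home stop, m along creaser x. 0 = home; 0.012 a click (within 1 mm); rests only at home or on clicks 1 to 6. A spring of 4 to 5 N pulls it home, the pawl holds it, the lever only feeds it forward. Its crossbar, 57 mm high, lies 57 mm behind (-x) pawl_pad; hinge cheeks, 50 mm high, end 19 mm behind pawl_pad.
- pawl_pad (a point): Top centre of the red thumb pad of the pawl on the carriage, 27 (x) x 28 mm, 52 mm above the table, at creaser y = 0, x = -82 mm + carriage value. Pressed straight down it tips about a hinge 27 mm behind (-x); 6 mm down (under 9 N) the tooth is clear, 10 mm is its stop. Held down, the carriage is free to run to -x; let up, the pawl springs back and catches the next click below.
- thumb_rest (a point): Middle of the face of the grey upright thumb rest on the carriage, 17 mm ahead (+x) of pawl_pad, 51 mm above the table; 34 mm wide, 29 to 73 mm above the table. A fingertip that presses the pad close behind this face catches the carriage as it comes free (it jumps the gap with a small knock), holds it back and must travel with it, to -x, to ease it home.
- pawl (a joint): Angle of the pawl in rad: 0 = released, tooth down in the rack; grows as its pad is pressed; clear of the rack from about 0.22; 0.36 = fully pressed.
- lever_pad (a point): Top centre of the black pad, 32 (x) x 28 mm, of the index lever; at rest 90 mm above the table at creaser x = 31, y = -32 mm. Axis along y, 64 mm ahead (+x), 76 mm up. Pressed straight down it goes 42 mm, shifting 8 mm to +x, against 3 to 9 N, to a rubber buffer (15 N after 3 mm more). The notch is passed only near the buffer: a full stroke is one click, a shorter one falls back. Springs up.
- lever (a joint): Angle of the index lever in rad: 0 = up at rest, grows as it is pressed; the notch is passed at about 0.63, the rubber buffer begins at 0.67, solid at 0.77.
- ink_jar: Black ink jar, 54 mm wide, 57 mm high, standing near the creaser's right end; origin centre of its underside.
- brayer: Black rubber ink roller with a wooden handle, 193 x 98 x 38 mm, lying behind the creaser; origin under its middle.
- block: Small wooden printing block, 45 x 70 x 22 mm, lying left of the creaser; origin centre of its underside.
- tube: Blue-labelled paint tube, 32 x 114 x 27 mm, lying behind the creaser; origin under its middle.

How it is judged:
By the outcome, as a careful person would: the job done as asked, in the order asked, and still so for the second after the job is handed in, with the robot touching nothing.
It also fails if it takes over 53 s, if anything falls off the work surface, if the arm or the gripper's body presses on something with over 40 N, if the wrist force passes 120 N, or if a joint passes its speed limit or range.

## Working session

There is one attempt and no reset: what is moved stays moved. The work goes in short steps, Python scripts to look and compute and a tool call to move; the robot and the scene stay as the last step left them, time stands still between calls to the robot, and variables do not carry over. Pictures are saved under pics/ and viewed, at most 10 in all, crops included, and the job is handed in when it is done.

Besides the shell and the picture viewer there is one more tool, called after "Request:" in YAML: its name, and indented under it one key for each argument. step_arm: Moves the arm, as the interface text tells. Its arguments: {"type":"object","properties":{"steps":{"type":"array","items":{"type":"array","items":{"type":"number"}}},"force":{"type":"number"}},"required":["steps"]}

```bash
mkdir -p pics
python3 - <<'E'
from workcell import *
import cv2
s=state();print({k:s[k] for k in('time_s','ee_pos','ee_rot','force','gripper_width')})
for n in("top","scene"):
    f=grab_frame(n);cv2.imwrite(f"pics/{n}0.png",f["image"]);print(n,f["fovy"],f["cx"],f["cy"],f["origin"],f["rotation"])
E
```

```text
{'time_s': 0.0, 'ee_pos': array([232.05774355, 525.55619913, 213.12415229]), 'ee_rot': array([-1.79898629e+02, -1.42516042e-03,  1.56173820e+02]), 'force': array([-0.19368695,  0.55823318, -0.40948275]), 'gripper_width': 91.2818084100661}
top 56.88995814380995 322.50551259359247 232.6695575993123 [ 475.27857783  -15.48841195 1040.7981629 ] [-170.43074723   -1.29158834  -89.66643574]
scene 53.727322394626476 317.0086230217244 233.49090185986563 [ 179.4217481  -659.11757461  858.02106372] [-135.22416339   -0.42251911  -35.27550663]
```

View pics/top0.png

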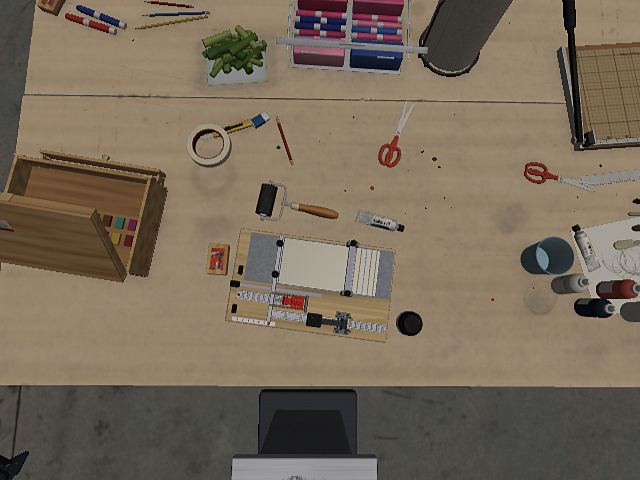

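View pics/scene0.png

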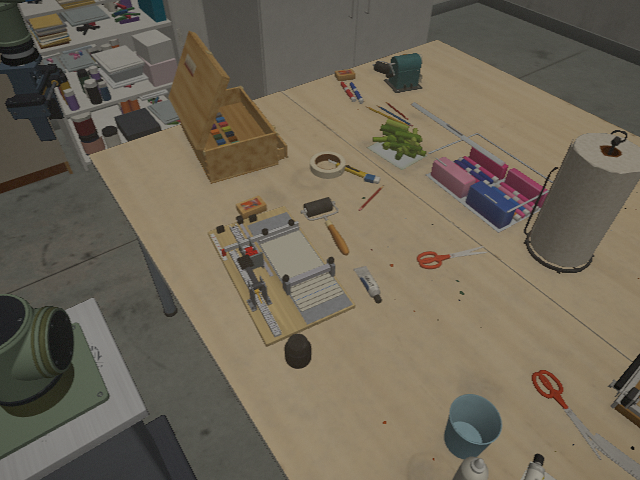

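```bash
cat > h.py <<'E'
import numpy as np,cv2
from scipy.spatial.transform import Rotation as R
def ray(f,px):
    fl=240/np.tan(np.radians(f["fovy"]/2)); Rm=np.asarray(f["rotation"])
    Rm=R.from_euler('xyz',Rm,degrees=True).as_matrix() if Rm.ndim==1 else Rm
    return Rm@np.array([(px[0]-f["cx"])/fl,(px[1]-f["cy"])/fl,1]),Rm,fl
def at(f,px,z):
    d,_,_=ray(f,px);o=np.asarray(f["origin"]);return o+d*(z-o[2])/d[2]
def proj(f,p):
    _,Rm,fl=ray(f,(0,0));c=Rm.T@(np.asarray(p)-f["origin"]);return np.array([f["cx"]+fl*c[0]/c[2],f["cy"]+fl*c[1]/c[2]])
E
python3 - <<'E'
from workcell import *
from h import *
f=grab_frame("top")
im=f["image"][222:350,215:407]
cv2.imwrite("pics/crop1.png",cv2.resize(im,None,fx=4.1,fy=4.1,interpolation=cv2.INTER_CUBIC))
for p in[(241,229),(395,251),(387,342),(226,320)]:print(at(f,p,18).round(1))
E
```

```text
[654.7 152.9  18. ]
[ 606.1 -207.1   18. ]
[ 399.2 -184.5   18. ]
[446. 179.  18.]
```

View pics/crop1.png

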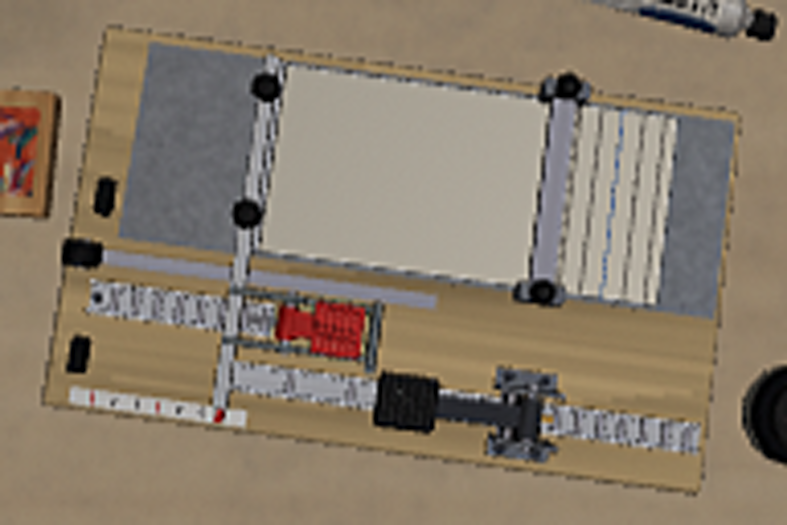

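```bash
cat >> h.py <<'E'
def rigid(A,B):
    A,B=np.array(A),np.array(B);a,b=A.mean(0),B.mean(0);H=(A-a).T@(B-b)
    th=np.arctan2(H[0,1]-H[1,0],H[0,0]+H[1,1]);c,s=np.cos(th),np.sin(th);M=np.array([[c,-s],[s,c]]);return th,M,b-M@a
E
python3 - <<'E'
from workcell import *
from h import *
f=grab_frame("top")
P=lambda u:(u[0]/4.1+215-.4,u[1]/4.1+222-.4)
pts=[((107,28),18,(-168,152)),((740,113),18,(198,152)),((698,492),18,(198,-62)),((43,404),18,(-168,-62)),((407,402),90,(31,-32))]
B=[at(f,P(u),z)[:2] for u,z,_ in pts];A=[a for *_,a in pts]
th,M,t=rigid(A,B);print(np.degrees(th),t);print((np.array(A)@M.T+t-B).round(1))
inv=lambda u,z:(M.T@(at(f,P(u),z)[:2]-t)).round(1)
print("pad",inv((337,331),52),"pad ends",inv((313,328),52),inv((363,333),52),"rest",inv((375,338),73),"crossbar",inv((235,300),57),"ptr",inv((219,416),25))
for n,p in(("pad0",(-82,0)),("lever",(31,-32))):print(n,M@p+t)
E
```

```text
-97.280213231432 [485.36599052   7.5691369 ]
[[ 1.3  1.3]
 [ 0.6 -0.7]
 [-1.3 -1.3]
 [-0.6  1. ]
 [-0.1 -0.2]]
pad [-11.3  -0.8] pad ends [-24.3  -0.9] [ 2.6 -0. ] rest [ 9.7 -1.9] crossbar [-67.6   8.1] ptr [-69.7 -54.7]
pad0 [495.75719911  88.90807459]
lever [449.69558232 -19.12584351]
```

Request:
step_arm:
  steps:
    - [0,0,-8.3,0,0,0,0]
    - [0,0,-8.3,0,0,0,0]
    - [0,0,0,-26.4,-39.3,0,0]
    - [0,0,0,-26.4,-39.3,0,0]
    - [0,0,0,-26.4,-39.3,0,0]
    - [0,0,0,-26.4,-39.3,0,0]
    - [0,0,0,-26.4,-39.3,0,0]
    - [0,0,0,-26.4,-39.3,0,0]

```text
time_s: 1.2
ee_pos: [360.2, 270.7, 214.0]
ee_rot: [180.0, 0.0, 172.8]
force: [0.3, 0.0, 0.6]
gripper_width: 14.5
gripper_force: 0.0
```

Request:
step_arm:
  steps:
    - [0,0,0,-26.4,-39.3,0,0]
    - [0,0,0,-26.4,-39.3,0,0]
    - [0,0,0,-26.4,-39.3,0,0]
    - [0,0,0,-26.4,-39.3,0,0]
    - [0,0,0,-26.4,-39.3,0,0]
    - [0,0,0,-26.4,-39.3,0,0]
    - [0,0,0,0,0,10,0]
    - [0,0,0,0,0,10,0]

```text
time_s: 2.2
ee_pos: [486.6, 18.6, 193.1]
ee_rot: [180.0, -0.1, 172.7]
force: [0.1, 0.7, 0.1]
gripper_width: 0.5
gripper_force: 0.0
```

Run:
```python
from workcell import *
from h import *
s=state();print(s["time_s"],s["ee_pos"],s["ee_rot"],s["qpos"],s["force"],s["gripper_width"])
f=grab_frame("wrist");cv2.imwrite("pics/w1.png",f["image"]);print(f["fovy"],f["cx"],f["cy"],f["tool_from_camera"])
```

```text
2.2 [486.6172687   18.59437401 193.06814994] [ 1.79974504e+02 -7.12016827e-02  1.72745368e+02] [ 8.10817240e-01  1.13164923e+01  1.02565172e+02  3.85125131e-02
  6.61852606e+01 -8.19501061e+01] [0.06803681 0.7005904  0.07449958] 0.5464621901446304
67.09642881789041 324.5126212784556 240.98231206336897 [[-6.47096641e-04 -9.69679840e-01 -2.44377962e-01  6.85495183e+01]
 [ 9.99999654e-01 -7.55156476e-04  3.48491302e-04 -2.32512025e-01]
 [-5.22468591e-04 -2.44377652e-01  9.69679994e-01 -1.71231645e+02]
 [ 0.00000000e+00  0.00000000e+00  0.00000000e+00  1.00000000e+00]]
```

View pics/w1.png

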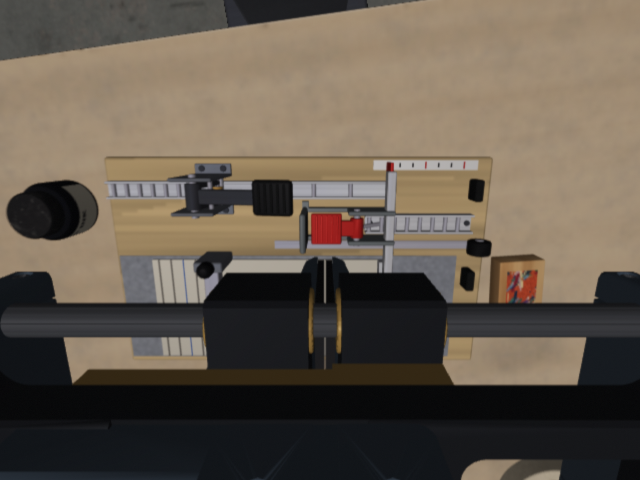

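```bash
cat >> h.py <<'E'
def wrist(f,s):
    T=np.asarray(f["tool_from_camera"]);Rt=R.from_euler('xyz',s["ee_rot"],degrees=True).as_matrix()
    return dict(fovy=f["fovy"],cx=f["cx"],cy=f["cy"],rotation=Rt@T[:3,:3],origin=Rt@T[:3,3]+s["ee_pos"])
E
python3 - <<'E'
from workcell import *
from h import *
s=state();f=wrist(grab_frame("wrist"),s)
th=np.radians(-97.28);M=np.array([[np.cos(th),-np.sin(th)],[np.sin(th),np.cos(th)]]);t=np.array([485.37,7.57])
inv=lambda u,z:(M.T@(at(f,u,z)[:2]-t)).round(1)
for n,u,z in[("c1",(107,157),18),("c2",(491,157),18),("padL",(311,228),52),("padR",(341,228),52),("padtop",(326,213),52),("padbot",(326,243),52),("lev",(252,197),90),("levR",(292,197),90),("levT",(272,180),90),("levB",(272,214),90),("restface top",(309,228),73),("rest2",(301,228),73),("ptr",(391,168),25)]:print(n,inv(u,z))
print("tcp",M.T@(s["ee_pos"][:2]-t))
for z in(0,-10):
  for y in(-13,13,0): print(z,y,proj(f,R.from_euler('xyz',s["ee_rot"],degrees=True).as_matrix()@[-0,y,z]+s["ee_pos"]).round())
E
```

```text
c1 [190.8 -63.8]
c2 [-166.   -64.1]
padL [ 0.6 -3.7]
padR [-25.7  -3.7]
padtop [-12.5 -17.1]
padbot [-12.6   9.9]
lev [ 43.5 -35.6]
levR [ 13.3 -35.6]
levT [ 28.  -48.3]
levB [ 28.9 -22.6]
restface top [ 1.5 -8.1]
rest2 [ 8.  -8.1]
ptr [-72.2 -54.3]
tcp [-11.37334692  -1.24909661]
0 -13 [299. 290.]
0 13 [351. 290.]
0 0 [325. 290.]
-10 -13 [298. 298.]
-10 13 [352. 298.]
-10 0 [325. 298.]
```

Request:
step_arm:
  steps:
    - [0,0,0,0,-2,20,0]
    - [0,0,0,0,0,25,0]
    - [0,0,0,0,0,25,0]
    - [0,0,0,0,0,20,0]
    - [0,0,0,0,0,12,0]
    - [0,0,0,0,0,10,0]
    - [0,0,0,0,0,0,0]
    - [0,0,0,0,0,0,0]

```text
time_s: 3.3
ee_pos: [487.5, 16.4, 82.5]
ee_rot: [180.0, 0.1, 172.8]
force: [-0.2, -0.8, 0.4]
gripper_width: 0.3
gripper_force: 0.0
```

Run:
```python
from workcell import *
from h import *
s=state();print(s["time_s"],s["ee_pos"],s["ee_rot"],s["force"])
a=grab_frame("wrist")["image"][120:300,200:440];b=grab_frame("scene")["image"][200:320,200:360]
cv2.imwrite("pics/w2.png",np.vstack([cv2.resize(a,(640,480)[:2] if 0 else (480,360)),cv2.resize(b,(480,240)) if 0 else cv2.resize(b[20:100],(480,240),interpolation=cv2.INTER_CUBIC)]))
```

```text
3.3 [487.49680954  16.40990212  82.49597536] [1.79984107e+02 7.17922980e-02 1.72777422e+02] [-0.19839944 -0.84549391  0.35842786]
```

View pics/w2.png

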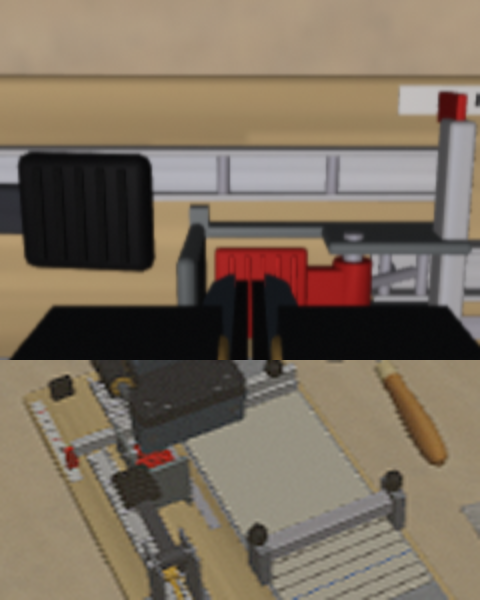

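Request:
step_arm:
  steps:
    - [0,0,0,0,0,6,0]
    - [0,0,0,0,0,6,0]
    - [0,0,0,0,0,6,0]
    - [0,0,0,0,0,5,0]
    - [0,0,0,0,0,3,0]
    - [0,0,0,0,0,1,0]
    - [0,0,0,0,0,1,0]
    - [0,0,0,0,0,0,0]

```text
time_s: 4.4
ee_pos: [487.1, 16.4, 54.0]
ee_rot: [180.0, 0.0, 172.8]
force: [0.3, 1.1, -0.9]
gripper_width: 0.4
gripper_force: 0.0
```

Request:
step_arm:
  steps:
    - [0,0,0,0,0,1,0]
    - [0,0,0,0,0,1,0]
    - [0,0,0,0,0,1,0]
    - [0,0,0,0,0,0.8,0]
    - [0,0,0,0,0,0.7,0]
    - [0,0,0,0,0,0.5,0]
    - [0,0,0,0,0,0,0]
    - [0,0,0,0,0,0,0]

```text
time_s: 5.4
ee_pos: [487.0, 15.5, 50.1]
ee_rot: [-179.9, 0.0, 172.8]
force: [-2.5, -3.9, 10.2]
gripper_width: 0.7
gripper_force: 5.1
```

Request:
step_arm:
  steps:
    - [0,0,0,0,0,0.5,0]
    - [0,0,0,0,0,0.5,0]
    - [0,0,0,0,0,0.5,0]
    - [0,0,0,0,0,0,0]
    - [0,0,0,0,0,0,0]
    - [0,0,0,0,0,0,0]
    - [0,0,0,0,0,0,0]
    - [0,0,0,0,0,0,0]

```text
time_s: 6.4
ee_pos: [487.3, 17.2, 47.6]
ee_rot: [179.9, 0.0, 172.8]
force: [-1.1, 6.0, 4.1]
gripper_width: 0.1
gripper_force: 4.4
```

Run:
```python
from workcell import *
from h import *
for i in range(3):
    s=state();print(s["time_s"],s["ee_pos"],s["force"],s["torque"]);a=grab_frame("wrist")["image"]
b=grab_frame("scene")["image"]
cv2.imwrite("pics/w3.png",np.hstack([cv2.resize(a[120:300,200:440],(480,360)),cv2.resize(b[220:310,205:280],(300,360),interpolation=cv2.INTER_CUBIC)]))
```

```text
6.4 [487.27193223  17.24115202  47.6307847 ] [-1.12559817  5.99663115  4.12899924] [ 0.81358766  0.09147071 -0.02304591]
6.45 [487.24683209  17.20826316  47.62127687] [0.11440239 5.04791606 3.62982389] [ 0.84794116  0.09437309 -0.01067477]
6.5 [487.25301592  17.22047076  47.60487687] [-1.08172963  5.08268393  4.29799052] [ 0.77505226  0.07646955 -0.06986579]
```

View pics/w3.png

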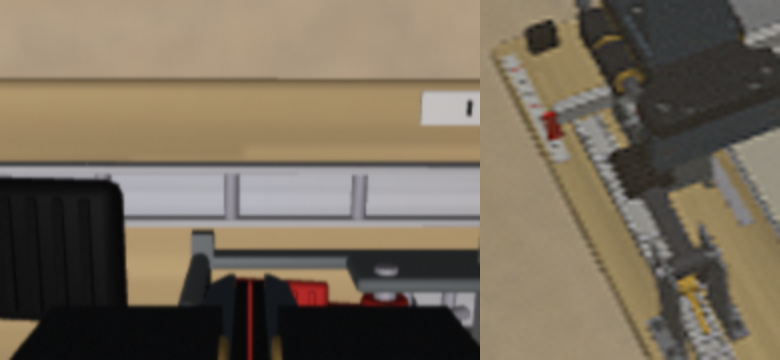

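Request:
step_arm:
  steps:
    - [0,0,0,0,0,0.5,0]
    - [0,0,0,0,1,0.3,0]
    - [0,0,0,0,2,0,0]
    - [0,0,0,0,3,0,0]
    - [0,0,0,0,3,0,0]
    - [0,0,0,0,3,0,0]
    - [0,0,0,0,3,0,0]
    - [0,0,0,0,3,0,0]

```text
time_s: 7.6
ee_pos: [489.7, 34.8, 47.0]
ee_rot: [180.0, 0.0, 172.8]
force: [-0.3, 3.8, 6.1]
gripper_width: 0.4
gripper_force: 3.1
```

Request:
step_arm:
  steps:
    - [0,0,0,0,3,0,0]
    - [0,0,0,0,3,0,0]
    - [0,0,0,0,3,0,0]
    - [0,0,0,0,3,0,0]
    - [0,0,0,0,3,0,0]
    - [0,0,0,0,3,0,0]
    - [0,0,0,0,3,0,0]
    - [0,0,0,0,3,0,0]

```text
time_s: 8.6
ee_pos: [492.7, 58.6, 46.9]
ee_rot: [180.0, 0.0, 172.8]
force: [-0.6, 3.3, 4.7]
gripper_width: 0.5
gripper_force: 3.1
```

Request:
step_arm:
  steps:
    - [0,0,0,0,3,0,0]
    - [0,0,0,0,3,0,0]
    - [0,0,0,0,3,0,0]
    - [0,0,0,0,3,0,0]
    - [0,0,0,0,2.5,0,0]
    - [0,0,0,0,2.5,0,0]
    - [0,0,0,0,2,0,0]
    - [0,0,0,0,2,0,0]

```text
time_s: 9.6
ee_pos: [495.4, 79.3, 46.9]
ee_rot: [180.0, 0.1, 172.8]
force: [-0.4, 3.6, 5.3]
gripper_width: 0.2
gripper_force: 3.1
```

Request:
step_arm:
  steps:
    - [0,0,0,0,1,0,0]
    - [0,0,0,0,1,0,0]
    - [0,0,0,0,1,0,0]
    - [0,0,0,0,1,0,0]
    - [0,0,0,0,1,0,0]
    - [0,0,0,0,1,0,0]
    - [0,0,0,0,0.5,0,0]
    - [0,0,0,0,0,0,0]

```text
time_s: 10.6
ee_pos: [495.8, 84.7, 46.5]
ee_rot: [-179.9, 0.0, 172.8]
force: [0.8, -2.0, 2.9]
gripper_width: 0.6
gripper_force: 1.4
```

Request:
step_arm:
  steps:
    - [0,0,0,0,0.7,0,0]
    - [0,0,0,0,0,0,0]
    - [0,0,0,0,0,-3,0]
    - [0,0,0,0,0,-5,0]
    - [0,0,0,0,0,-10,0]
    - [0,0,0,0,0,-20,0]
    - [0,0,0,0,0,-30,0]
    - [0,0,0,0,0,-10,0]

```text
time_s: 11.6
ee_pos: [496.8, 86.3, 126.6]
ee_rot: [179.9, 0.2, 172.8]
force: [0.5, -0.5, -0.7]
gripper_width: 0.6
gripper_force: 0.0
```

Run:
```python
from workcell import *
from h import *
a=grab_frame("wrist");s=state();f=wrist(a,s);print(s["time_s"],s["ee_pos"],s["force"])
c=grab_frame("scene")["image"]
cv2.imwrite("pics/w4.png",np.hstack([cv2.resize(a["image"][60:300,200:520],(480,360)),cv2.resize(c[220:310,205:280],(300,360),interpolation=cv2.INTER_CUBIC)]))
```

```text
11.65 [496.88511824  86.36613291 126.88716454] [0.22012679 0.10260422 1.17018109]
```

View pics/w4.png

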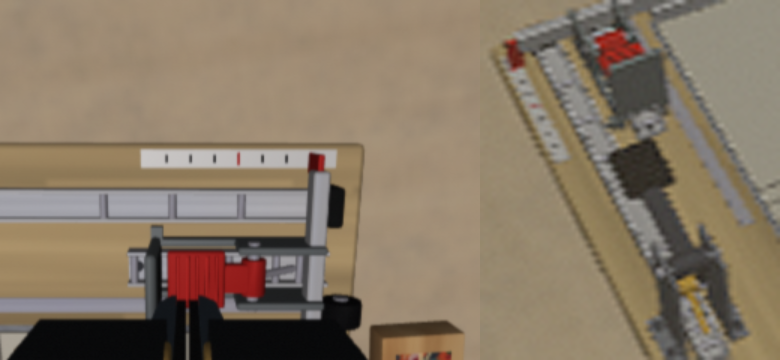

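Request:
step_arm:
  steps:
    - [0,0,0,7,-21,0,0]
    - [0,0,0,9,-26,0,0]
    - [0,0,0,9,-26,0,0]
    - [0,0,0,7,-21,0,0]
    - [0,0,0,3.2,-9.7,10,0]
    - [0,0,0,0,0,14,0]
    - [0,0,0,0,0,6,0]
    - [0,0,0,0,0,0,0]

```text
time_s: 12.7
ee_pos: [447.6, -12.0, 93.7]
ee_rot: [180.0, -0.1, 172.8]
force: [0.6, 0.2, -1.2]
gripper_width: 0.7
gripper_force: 0.0
```

Request:
step_arm:
  steps:
    - [0,0,0,0,0,3,0]
    - [0,0,0,0,0,5,0]
    - [0,0,0,0,0,6,0]
    - [0,0,0,0,0,6,0]
    - [0,0,0,0,0,6,0]
    - [0,0,0,0,0,6,0]
    - [0,0,0,0,0,6,0]
    - [0,0,0,0,0,3,0]

```text
time_s: 13.7
ee_pos: [448.5, -13.3, 54.0]
ee_rot: [-179.9, 0.1, 172.8]
force: [-0.6, -2.8, 7.6]
gripper_width: -0.0
gripper_force: 3.2
```

Request:
step_arm:
  steps:
    - [0,0,0,0,0,2,0]
    - [0,0,0,0,0,2,0]
    - [0,0,0,0,0,1.5,0]
    - [0,0,0,0,0,1,0]
    - [0,0,0,0,0,0.5,0]
    - [0,0,0,0,0,0,0]
    - [0,0,0,0,0,0,0]
    - [0,0,0,0,0,0,0]

```text
time_s: 14.7
ee_pos: [448.6, -13.1, 47.1]
ee_rot: [-179.9, 0.1, 172.8]
force: [-0.8, -2.4, 6.0]
gripper_width: 0.2
gripper_force: 2.6
```

Request:
step_arm:
  steps:
    - [0,0,0,0,0,0.6,0]
    - [0,0,0,0,0,0.6,0]
    - [0,0,0,0,0,0.6,0]
    - [0,0,0,0,0,0.5,0]
    - [0,0,0,0,0,0,0]
    - [0,0,0,0,0,0,0]
    - [0,0,0,0,0,0,0]
    - [0,0,0,0,0,0,0]

```text
time_s: 15.7
ee_pos: [448.6, -13.0, 44.8]
ee_rot: [-179.9, 0.1, 172.8]
force: [0.5, -1.3, 7.2]
gripper_width: 0.1
gripper_force: 2.6
```

Request:
step_arm:
  steps:
    - [0,0,0,0,0,0.5,0]
    - [0,0,0,0,0,0.5,0]
    - [0,0,0,0,0,0.5,0]
    - [0,0,0,0,0,0,0]
    - [0,0,0,0,0,0,0]
    - [0,0,0,0,0,0,0]
    - [0,0,0,0,0,0,0]
    - [0,0,0,0,0,0,0]

```text
time_s: 16.7
ee_pos: [448.7, -13.0, 43.4]
ee_rot: [-180.0, 0.1, 172.8]
force: [0.3, -0.4, 7.5]
gripper_width: 0.6
gripper_force: 2.8
```

Request:
step_arm:
  steps:
    - [0,0,0,0,0,0.5,0]
    - [0,0,0,0,0,0.5,0]
    - [0,0,0,0,0,0.5,0]
    - [0,0,0,0,0,0.5,0]
    - [0,0,0,0,0,0,0]
    - [0,0,0,0,0,0,0]
    - [0,0,0,0,0,0,0]
    - [0,0,0,0,0,0,0]

```text
time_s: 17.7
ee_pos: [448.7, -13.0, 41.5]
ee_rot: [-180.0, 0.1, 172.8]
force: [-0.5, -0.9, 8.7]
gripper_width: 0.8
gripper_force: 3.2
```

Run:
```python
from workcell import *
from h import *
for i in range(3):
    a=grab_frame("wrist");s=state();print(s["time_s"],s["ee_pos"],s["force"])
c=grab_frame("scene")["image"]
cv2.imwrite("pics/w5.png",np.hstack([cv2.resize(a["image"][60:300,200:520],(480,360)),cv2.resize(c[220:310,205:280],(300,360),interpolation=cv2.INTER_CUBIC)]))
```

```text
17.75 [448.72822321 -13.0068566   41.51691046] [-0.81283717 -0.96397462  8.58701889]
17.8 [448.74339568 -13.02326544  41.53441197] [-0.73124985 -1.44656677  7.78622938]
17.85 [448.74655727 -13.03321797  41.53264321] [-0.64067511 -0.42508042  8.14134484]
```

View pics/w5.png

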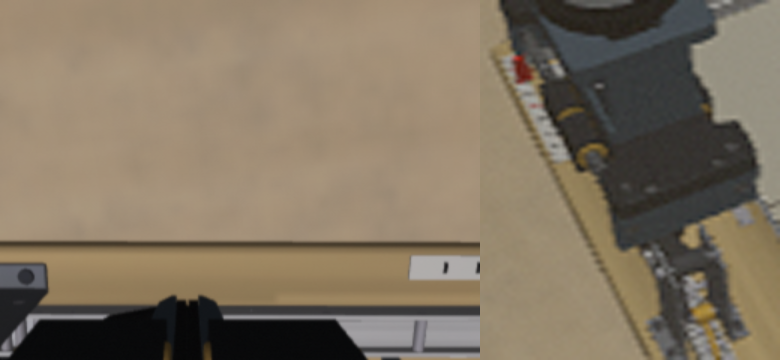

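Request:
step_arm:
  steps:
    - [0,0,0,0,0,0.5,0]
    - [0,0,0,0,0,0.5,0]
    - [0,0,0,0,0,0.5,0]
    - [0,0,0,0,0,0.5,0]
    - [0,0,0,0,0,0.5,0]
    - [0,0,0,0,0,0,0]
    - [0,0,0,0,0,0,0]
    - [0,0,0,0,0,0,0]

```text
time_s: 18.9
ee_pos: [448.9, -13.0, 39.3]
ee_rot: [-180.0, 0.1, 172.8]
force: [-1.2, -1.1, 11.3]
gripper_width: 0.5
gripper_force: 4.1
```

Request:
step_arm:
  steps:
    - [0,0,0,0,0,-4,0]
    - [0,0,0,0,0,-8,0]
    - [0,0,0,0,0,-9,0]
    - [0,0,0,0,0,-9,0]
    - [0,0,0,0,0,-9,0]
    - [0,0,0,0,0,-9,0]
    - [0,0,0,0,0,-9,0]
    - [0,0,0,0,0,0,0]

```text
time_s: 19.9
ee_pos: [447.9, -12.7, 95.8]
ee_rot: [-180.0, 0.0, 172.8]
force: [-0.3, 0.5, -0.0]
gripper_width: 0.8
gripper_force: 0.0
```

```bash
cat > ptr.py <<'E'
from workcell import *
from h import *
f=grab_frame("scene");g=grab_frame("top");s=state();print(s["time_s"],s["ee_pos"],s["force"])
th=np.radians(-97.28);M=np.array([[np.cos(th),-np.sin(th)],[np.sin(th),np.cos(th)]]);t=np.array([485.37,7.57])
for n,f in(("scene",f),("top",g)):
    h=cv2.cvtColor(f["image"],cv2.COLOR_BGR2HSV)
    m=cv2.inRange(h,(0,130,90),(8,255,255))|cv2.inRange(h,(172,130,90),(180,255,255))
    k,l,st,c=cv2.connectedComponentsWithStats(m)
    for i in range(1,k):
        p=M.T@(at(f,c[i],30)[:2]-t)
        if -175<p[0]<0 and -80<p[1]<30 and st[i,4]>2:print(n,st[i,4],c[i].round(1),p.round(1))
E
python3 ptr.py
```

```text
20.0 [447.47858335 -12.57228567  95.11373097] [-0.47679605 -0.20501533 -0.52901144]
scene 21 [214.8 236.1] [-130.1  -53.6]
top 103 [262.9 296. ] [-89.7   3.1]
top 5 [240.8 319.6] [-130.4  -54.9]
```

Request:
step_arm:
  steps:
    - [0,0,0,0,0,4,0]
    - [0,0,0,0,0,7,0]
    - [0,0,0,0,0,8,0]
    - [0,0,0,0,0,8,0]
    - [0,0,0,0,0,8,0]
    - [0,0,0,0,0,8,0]
    - [0,0,0,0,0,5,0]
    - [0,0,0,0,0,3,0]

```text
time_s: 21.0
ee_pos: [448.4, -13.0, 44.3]
ee_rot: [-180.0, 0.1, 172.8]
force: [-0.6, -1.6, 5.9]
gripper_width: 0.5
gripper_force: 2.8
```

Request:
step_arm:
  steps:
    - [0,0,0,0,0,2,0]
    - [0,0,0,0,0,1.5,0]
    - [0,0,0,0,0,1,0]
    - [0,0,0,0,0,1,0]
    - [0,0,0,0,0,0.7,0]
    - [0,0,0,0,0,0,0]
    - [0,0,0,0,0,0,0]
    - [0,0,0,0,0,0,0]

```text
time_s: 22.0
ee_pos: [448.7, -12.9, 38.8]
ee_rot: [-180.0, 0.1, 172.8]
force: [-0.7, -0.3, 9.8]
gripper_width: 0.4
gripper_force: 4.2
```

Request:
step_arm:
  steps:
    - [0,0,0,0,0,-4,0]
    - [0,0,0,0,0,-8,0]
    - [0,0,0,0,0,-9,0]
    - [0,0,0,0,0,-9,0]
    - [0,0,0,0,0,-9,0]
    - [0,0,0,0,0,-9,0]
    - [0,0,0,0,0,-9,0]
    - [0,0,0,0,0,0,0]

```text
time_s: 23.0
ee_pos: [448.0, -12.7, 95.6]
ee_rot: [-180.0, 0.0, 172.8]
force: [1.0, -0.1, -0.5]
gripper_width: 0.6
gripper_force: 0.0
```

```bash
python3 ptr.py
```

```text
23.1 [447.46055572 -12.57229522  94.90685954] [ 0.52085017  0.5381709  -0.33448697]
scene 21 [216.2 239.2] [-118.6  -54.1]
top 11 [273.2 293.5] [-67.7  11.8]
top 39 [263.6 297.3] [-87.6   0.5]
top 3 [246. 320.] [-118.8  -54.3]
```

Click 2 (−118.7). One more stroke.

Request:
step_arm:
  steps:
    - [0,0,0,0,0,4,0]
    - [0,0,0,0,0,7,0]
    - [0,0,0,0,0,8,0]
    - [0,0,0,0,0,8,0]
    - [0,0,0,0,0,8,0]
    - [0,0,0,0,0,8,0]
    - [0,0,0,0,0,5,0]
    - [0,0,0,0,0,3,0]

```text
time_s: 24.1
ee_pos: [448.4, -13.0, 44.1]
ee_rot: [-180.0, 0.1, 172.8]
force: [-0.9, 0.1, 7.1]
gripper_width: 0.3
gripper_force: 2.9
```

Request:
step_arm:
  steps:
    - [0,0,0,0,0,2,0]
    - [0,0,0,0,0,1.5,0]
    - [0,0,0,0,0,1,0]
    - [0,0,0,0,0,1,0]
    - [0,0,0,0,0,0.7,0]
    - [0,0,0,0,0,0,0]
    - [0,0,0,0,0,0,0]
    - [0,0,0,0,0,0,0]

```text
time_s: 25.1
ee_pos: [448.7, -12.9, 38.6]
ee_rot: [-180.0, 0.1, 172.8]
force: [-0.5, -1.5, 11.2]
gripper_width: 0.4
gripper_force: 4.3
```

Request:
step_arm:
  steps:
    - [0,0,0,0,0,-4,0]
    - [0,0,0,0,0,-8,0]
    - [0,0,0,0,0,-9,0]
    - [0,0,0,0,0,-9,0]
    - [0,0,0,0,0,-9,0]
    - [0,0,0,0,0,-9,0]
    - [0,0,0,0,0,-9,0]
    - [0,0,0,0,0,-20,0]

```text
time_s: 26.1
ee_pos: [446.7, -12.8, 114.7]
ee_rot: [-180.0, -0.2, 172.8]
force: [0.2, 0.8, 0.3]
gripper_width: 0.9
gripper_force: 0.0
```

Request:
step_arm:
  steps:
    - [0,0,0,0,0,-40,0]
    - [0,0,0,0,0,-40,0]
    - [0,0,0,0,0,-20,0]
    - [0,0,0,0,0,0,0]
    - [0,0,0,0,0,0,0]
    - [0,0,0,0,0,0,0]
    - [0,0,0,0,0,0,0]
    - [0,0,0,0,0,0,0]

```text
time_s: 27.1
ee_pos: [447.7, -12.5, 214.5]
ee_rot: [-180.0, -0.1, 172.8]
force: [0.3, -0.7, 0.0]
gripper_width: 0.7
gripper_force: 0.0
```

```bash
python3 ptr.py
python3 - <<'E'
from workcell import *
import cv2,numpy as np
a=grab_frame("wrist")["image"];c=grab_frame("scene")["image"]
cv2.imwrite("pics/w6.png",np.hstack([cv2.resize(a,(480,360)),cv2.resize(c[220:310,205:280],(300,360))]))
E
```

```text
27.2 [447.81332878 -12.45397454 214.73903473] [-0.30343396 -0.01699847 -0.16347286]
scene 75 [244.1 241.5] [-80.    3.1]
scene 20 [218.2 242.6] [-105.7  -53.7]
top 15 [279.8 293.9] [-52.8  12.8]
top 6 [251.5 321. ] [-106.3  -54.8]
```

View pics/w6.png

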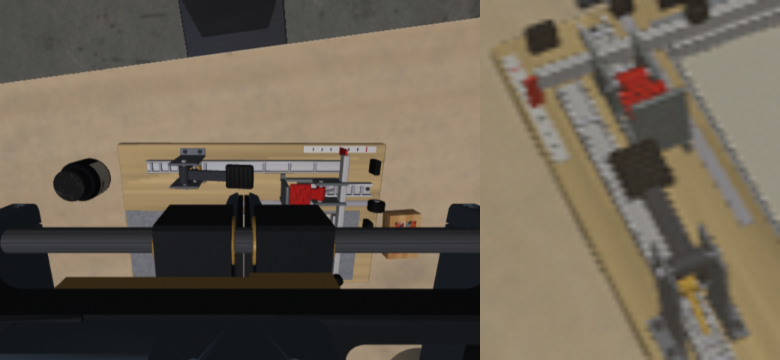

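The pointer (wrist view, about (343,152)) stands on the third mark. The steps from home were about 12 mm each: −130, −118.7, −106. Both the lever and the pawl are up, and the jar and block have not moved.

```bash
python3 -c "
from workcell import *
print(job_done())"
```

```text
the job is handed in; nothing more can be done
None
```

The carriage was eased back to its home stop and then indexed three single clicks. It measured three clicks from home in the camera images, with the lever and pawl released, and the job was handed in at about 27 s of the 53 s allowed.

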